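Move a drying carrier over the rail's end stop and park it on the next rail

TASK

Take the carrier of oiled handles that hangs nearest the end stop of the drying rail, lift it over that stop and set it down on the next rail, short of the parking stop. Then slide it along this rail, under the latch and against the spring buffer, until the latch has dropped fully behind it, and let go. Do it gently: do not knock or force the carrier on either rail, do not drive the buffer to the end of its travel, and leave the other carrier hanging where it is.

Things in the scene. Friction and masses are not known exactly. Their poses are not given: they have to be found in the camera images.
- carrier_grip (a point): The carrier to move: of the two on rail_a, the one nearer the stop at rail_a's +y end. This point is the centre of the graspable part of its wooden grip, an upright block 14 mm (x) by 20 mm (y), from 32 mm below this point (where it stands on the saddle) to 20 mm above. Axes: y along the rail towards the next rail, z up. The whole carrier is one rigid piece, about 0.36 kg (varies).
- carrier_seat (a point): Middle of the underside of that carrier's wooden saddle, 48 mm below carrier_grip, same axes; on a rail it lies on the rail's top. Saddle: 34 mm (x) by 40 mm (y) by 16 mm high. Under it, a lip on the -x side (20 mm deep) and a strap on the +x side (16 mm wide in y) leave a 14 mm slot for the 8 mm rail. The saddle's +x shoulder is bevelled at its +y end for the latch pin.
- carrier_crank (a point): Upper face of the crank, 66 mm below carrier_seat, where the strap turns in under the rail. It carries a bar 72 mm long in y with two turned handles (25 mm thick) hanging to 150 mm below carrier_seat. The crank meets the rail's brackets if the carrier is lifted over 30 mm while on the rail: take it off past the rail's end, lifted 14 to 28 mm, not straight up.
- other_grip (a point): Centre of the grip of the other carrier, of the same make, hanging farther back on rail_a; to be left alone.
- rail_a: Drying rail, fixed: a waxed steel flat bar on edge, 8 mm thick (x), 30 mm high, along y from -130 to +130 mm; its top is 215 mm above the origin, which lies on the bench under the bar's middle; z up. Posts on the -x side hold it by brackets at y = -90 and +90 mm, whose undersides are 36 mm below the rail's top.
- stop_a (a point): Top of rail_a's +y end stop, 12 mm above the rail's top, 8 mm long (y) and 8 mm wide, flush with the bar's end (4 mm beyond this point). The carrier must be lifted over it. Axes as rail_a.
- rail_b: The next rail, fixed: same bar, brackets and height (top 215 mm above the origin), along y from -140 (near rail_a) to +140 mm. Nearly in line with rail_a: gap 40 to 70 mm, offset and turn small. A parking stop is clamped on it where the last worker left it; its place is not measured: its latch pin is somewhere from y = -45 to +40 mm. A carrier set down with carrier_seat at y = -100 mm is short of it.
- stop_b (a point): Top of rail_b's near (-y) end stop, 12 mm above the rail's top, 8 mm long and wide, flush with the bar's end (4 mm before this point). Axes as rail_b: y leads along the rail to the latch and then the buffer. Lower the carrier the last few mm at about 15 mm/s: at 30 mm/s and more it lands as a knock.
- latch (a joint): Angle of the parking stop's latch, rad: 0 down, about 0.15 when its 8 mm pin rides on the saddle. The pin crosses the path on the +x side, 6 mm over the rail's top; its arm stays under 32 mm over the rail. A carrier slid along +y lifts it with under 3 N; it drops by itself behind the saddle when carrier_seat is 24 mm past the pin (44 mm after the saddle's front reached the pin's middle).
- buffer (a joint): Push-in of the rubber-faced spring buffer, m: 0 free, at most 0.010. Its face is 41 mm beyond the latch pin's middle; behind it is the steel clamp block, 22 mm over the rail's top. It takes 3 N to start and 0.5 N more per mm (8 N at the end); sliding on the waxed rail adds 1 to 2 N. The latch can drop once it is 0.003 in; a parked carrier keeps it there.
Mind the look-alikes: they are no part of the job. Leave any green, purple or turquoise look-alike of the part that bears carrier_grip alone.

How it is judged:
On the way, in this order (a step that is already met when the one before it is completed fails the run):
1. the carrier is set down on the next rail, in front of the buffer and with the latch still down (x of carrier_seat in the frame of rail_b between -0.006 and 0.006 m and z of carrier_seat in the frame of rail_b between 0.211 and 0.218 m and y of carrier_seat in the frame of rail_b between -0.12 and 0.03 m and value of joint buffer below 0.001 m and value of joint latch below 0.03 rad), for 0.2 s.
2. it is slid along the rail so that the latch rides up on its saddle (x of carrier_seat in the frame of rail_b between -0.006 and 0.006 m and z of carrier_seat in the frame of rail_b between 0.211 and 0.218 m and value of joint latch above 0.09 rad), for 0.1 s.
At the end, for the whole second after the job is handed in: The carrier hangs at rest on the next rail (saddle on the rail's top within 4 mm, upright within 0.12 rad), held between the dropped latch (angle under 0.04 rad) and the spring buffer (pushed in by 1.2 to 7 mm), and the robot has let go (x of carrier_seat in the frame of rail_b between -0.006 and 0.006 m and z of carrier_seat in the frame of rail_b between 0.211 and 0.218 m and y of carrier_seat in the frame of rail_b between -0.04 and 0.08 m and value of joint latch below 0.04 rad and value of joint buffer between 0.0012 and 0.007 m and angle between carrier_seat's own z axis and vertical below 0.12 rad and linear speed of carrier below 0.02 m/s); the robot touches nothing.
It fails at once if the carrier is knocked or forced on a rail (more than 45 N between it and either rail) (contact force between carrier and rail_a above 45 N or contact force between carrier and rail_b above 45 N).
It fails at once if the buffer is driven to the end of its travel (value of joint buffer above 0.0095 m).
It fails at once if the other carrier is shifted by more than 15 mm (distance of other_grip from where it was at the start of the episode above 0.015 m).
It also fails if it takes over 70 s, if anything falls off the work surface, if the arm or the gripper's body presses on something with over 40 N, if the wrist force passes 120 N, or if a joint passes its speed limit or range.

ROBOT

A 6-joint arm with a two-finger parallel gripper is mounted at the origin on the work surface. World frame = base frame: x ahead of the robot, y to its left, z up, the work surface at z = 0. Lengths are in m, angles in rad, forces in N, time in s.
With the tool pointing down it reaches from about 0.25 to 0.775 m from the base axis. Payload 4 kg.
Tool frame: the origin (TCP) lies on the centre line of the jaws, within the pads' length; the fingertips stand 11 mm ahead of it and the grasp point (between the pads) lies 8 mm behind it; z points along the fingers, y is the line along which they close (so a half turn about z gives the same grasp; the last joint's range is limited). The gripper opens to 94 mm and grips with 3 to 60 N. Pads are 16 mm wide; open, the fingers measure 119 mm over their backs; the gripper's body (75 mm by 177 mm) begins 78 mm behind the grasp point.
Start: joints at [-1.416, 0.087, 1.371, -0, 1.684, -0.103], TCP at [0.14, -0.532, 0.217] pointing down, gripper open.
Joint ranges: [-3.1, 3.1], [-0.76, 2.03], [0.27, 2.55], [-1.08, 4.22], [0.17, 2.65], [-2.57, 2.57]. Speed limits (rad/s): [2.79, 2.79, 3.14, 3.14, 3.14, 3.14].

INTERFACE

Orientations are given as a rotation vector (axis times angle).
In Python, from bench import manip, vision gives the robot as it stands.
- The arm moves only by the tool arm_command, never from a script. Its argument "deltas" is a list of rows, each an object of numbers: "x", "y", "z": the shift along the tool's x, y, z in m; "rx", "ry", "rz": the turn, a rotation vector about the tool's x, y, z in rad. A call has 1 to 10 rows; each row shifts and turns the commanded pose from where the row before left it, along the tool's axes as they then stand; what a row does not reach is not made up. A row lasts 1/8 s, in which the tool goes at most 62.5 mm and 10.7 degrees, less where a joint would pass 70% of its speed; a pose out of reach is approached as far as the arm can. A call with a gripper value outside its range is refused whole. "jaw" is the opening, from -1 (shut) to 1 (fully open), so that 0 is half open, set as the call begins (left out, the last holds). The fingers move at their own pace and stop on an object; "newtons" is the grip in N (left out, the last holds). Time passes only in rows, so rows that do not move let the fingers close. It gives the time, the measured TCP pose, the force, the opening and the grip force at its end, in the units of the state.
- manip.get_state(): the state, without advancing time (a new reading comes with each control period).
- vision.capture(name): name is "side" or "top" or "wrist"; returns (picture, depth): 384x512x3 uint8, red, green, blue; 384x512 float32, m along the optical axis (not along the pixel's ray), 0 where there is no reading.
- vision.calibration(name): a dict with "fovy" (degrees; the focal length in pixels is half the picture's height over the tangent of half this angle, whatever the lens; pixels are square), "cx", "cy" (the principal point, pixels), "extrinsics" (4x4, takes a point from camera to world coordinates). Camera axes: x right, y down, z forward; pixel columns grow to the right and rows downward; lengths in m; the calibration is good to about 2 mm. A picture is of the moment at which its call begins: read the wrist's pose just before it. calibration takes no time and is no camera call; for the wrist camera it gives the pose at the moment of the call.
- manip.job_done(): hands the job in; it is judged then, once.
The state is a dict: "time_s": time; "joint_pos": joint angles; "qvel": joint speeds; "joint_torque": joint torques, N m; "tool_pos": TCP position; "tcp_rot": TCP orientation; "wrist_force": force on the tool from outside, world axes, zero at the start; "wrist_torque": the same for the moment, N m; "width": finger opening in m; "gripper_force": force on a finger pad.
Only numpy, scipy, OpenCV 4.12 (cv2) and the standard library are available. Lean on these libraries where they do the work, as an engineer would, in place of code of your own. Each camera call takes 0.05 s, during which the arm holds its last target. There are 200 camera calls.

## Working session

There is one attempt and no reset: what is moved stays moved. The work goes in short steps, Python scripts to look and compute and a tool call to move; the robot and the scene stay as the last step left them, time stands still between calls to the robot, and variables do not carry over. Pictures are saved under pics/ and viewed, at most 10 in all, crops included, and the job is handed in when it is done.

Besides the shell and the picture viewer there is one more tool, called after "Emit:" as a command line: name --argument value ..., lists and objects as JSON in quotes. arm_command: Moves the arm, as the interface text tells. Its arguments: {"type":"object","properties":{"deltas":{"type":"array"},"jaw":{"type":"number"},"newtons":{"type":"number"}},"required":["deltas"]}

```bash
mkdir -p pics; ls; cat > h.py <<'E'
import numpy as np, cv2
from bench import manip, vision
def cap(n):
    c=vision.calibration(n); im,d=vision.capture(n); return im,d,c
def pts(d,c):
    f=d.shape[0]/2/np.tan(np.radians(c['fovy'])/2)
    v,u=np.mgrid[:d.shape[0],:d.shape[1]]
    P=np.stack([(u-c['cx'])/f*d,(v-c['cy'])/f*d,d],-1)
    E=np.array(c['extrinsics']); return P@E[:3,:3].T+E[:3,3]
def save(n,im): cv2.imwrite('pics/'+n,im[...,::-1])
E
python3 - <<'E'
from h import *
s=manip.get_state(); print(s)
for n in ('side','top'):
    im,d,c=cap(n); np.savez(n+'0.npz',im=im,d=d,f=c['fovy'],cx=c['cx'],cy=c['cy'],E=c['extrinsics']); save(n+'0.png',im); print(n,c)
E
```

```text
pics
{'time_s': 0.0, 'joint_pos': array([-1.41609483e+00,  8.79729248e-02,  1.37220400e+00,  6.86427487e-06,
        1.68360239e+00, -1.03088213e-01]), 'qvel': array([-0.00023294,  0.00025243, -0.00259121,  0.0024943 ,  0.0015128 ,
       -0.00030294]), 'joint_torque': array([-7.01636714e-05, -3.40174234e+01, -3.02430475e+01,  7.17695500e-02,
        3.30397754e-02, -1.50019123e-04]), 'tool_pos': array([ 0.14014438, -0.53131916,  0.21531985]), 'tcp_rot': array([-3.11336360e+00, -4.03534995e-01,  7.78651227e-05]), 'wrist_force': array([ 0.47186793, -0.02017403,  0.10777446]), 'wrist_torque': array([-0.00627063,  0.01085131,  0.006525  ]), 'gripper_force': 0.0, 'width': 0.09420277478467302}
side {'fovy': 42.07561007226387, 'cx': 250.27682851814342, 'cy': 196.22056841536772, 'extrinsics': array([[-0.93491096, -0.25768198,  0.24401124,  0.23726588],
       [-0.3548726 ,  0.67372707, -0.6481954 ,  0.80110006],
       [ 0.0026313 , -0.69259789, -0.7213191 ,  1.0572011 ],
       [ 0.        ,  0.        ,  0.        ,  1.        ]])}
top {'fovy': 52.553722393956654, 'cx': 257.9749888467768, 'cy': 198.76832268810804, 'extrinsics': array([[ 0.01352305, -0.99723789,  0.07303235,  0.46301463],
       [-0.99981623, -0.01447824, -0.01256543,  0.01590555],
       [ 0.0135881 , -0.07284901, -0.99725041,  1.03665878],
       [ 0.        ,  0.        ,  0.        ,  1.        ]])}
```

View pics/side0.png

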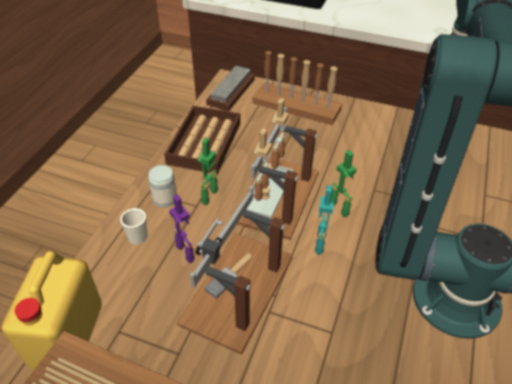

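View pics/top0.png

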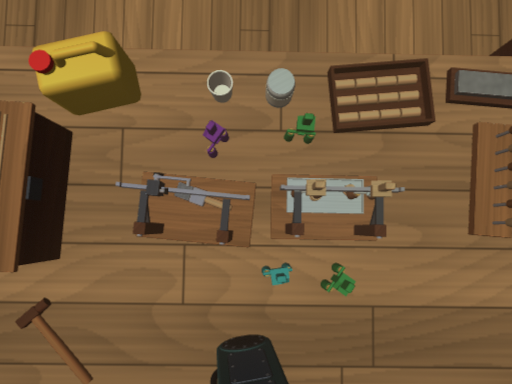

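The side view shows both rails with their carriers, plus the green, purple and turquoise look-alikes off to the side. In the top view:
- rail_a runs from (282,187) to (404,189), with the target carrier at about (317,187) and the other at (382,188).
- rail_b runs from (248,197) to (117,184), with the clamp at about (155,188) and the latch pin at about (188,182).

```bash
cat > m.py <<'E'
from h import *
z=np.load('top0.npz'); c=dict(fovy=float(z['f']),cx=float(z['cx']),cy=float(z['cy']),extrinsics=z['E'])
im=z['im'];P=pts(z['d'],c)
zs=np.load('side0.npz'); cs=dict(fovy=float(zs['f']),cx=float(zs['cx']),cy=float(zs['cy']),extrinsics=zs['E'])
S=pts(zs['d'],cs)
def box(P,im,lo,hi,name):
    m=np.all((P>lo)&(P<hi),-1); q=P[m]
    if len(q)==0: print(name,0);return m
    print(name,len(q),'min',q.min(0).round(4),'max',q.max(0).round(4),'med',np.median(q,0).round(4)); return m
# rail line fits from top view, by colour grey & height
for n,Q,I in(('top',P,im),('side',S,zs['im'])):
    hsv=cv2.cvtColor(I,cv2.COLOR_RGB2HSV)
    grey=(hsv[...,1]<70)
    for nm,ylo,yhi in(('a',-.45,-.04),('b',-.0,.34)):
        m=grey&(Q[...,2]>.205)&(Q[...,2]<.235)&(Q[...,1]>ylo)&(Q[...,1]<yhi)&(Q[...,0]>.38)&(Q[...,0]<.56)
        q=Q[m]; k=np.ones(len(q),bool)
        for _ in range(6):
            a=np.polyfit(q[k,1],q[k,0],1); r=q[:,0]-np.polyval(a,q[:,1]); k=abs(r)<.006
        print(n,nm,k.sum(),a,'y',np.sort(q[k,1])[[0,3,-4,-1]].round(4),'z',np.median(q[k,2]))
    wood=(hsv[...,0]<25)&(hsv[...,1]>70)&(Q[...,2]>.2)&(Q[...,0]>.38)&(Q[...,0]<.56)&(abs(Q[...,1])<.42)
    N,l,st,ce=cv2.connectedComponentsWithStats(wood.astype(np.uint8))
    for i in range(1,N):
        if st[i,4]>8:
            q=Q[l==i]; print(n,'wood',st[i],q.min(0).round(4),q.max(0).round(4),np.median(q,0).round(4))
            h=q[q[:,2]>.255]
            if len(h): print('   high',len(h),h.min(0).round(4),h.max(0).round(4),h.mean(0).round(4))
t=cv2.resize(im[150:250,100:420],None,fx=2.5,fy=2.5,interpolation=cv2.INTER_CUBIC)
u=cv2.resize(zs['im'][80:330,170:320],None,fx=2.3,fy=2.3,interpolation=cv2.INTER_CUBIC)
o=np.zeros((600,800,3),np.uint8);o[:250]=t;save('t1.png',o[:250]); save('s1.png',u)
E
python3 m.py
```

```text
top a 344 [0.00785957 0.54999674] y [-0.2996 -0.299  -0.0421 -0.0404] z 0.21485583266860853
top b 488 [0.08646275 0.52426387] y [0.0266 0.0266 0.3025 0.304 ] z 0.21529618587333682
top wood [146 179   6   6  10] [0.5488 0.2267 0.2355] [0.5593 0.2371 0.2397] [0.5581 0.2351 0.2372]
top wood [159 180   5   9  21] [0.542  0.2106 0.2001] [0.558  0.2128 0.2322] [0.5523 0.2114 0.2194]
top wood [306 181  20  15 283] [ 0.5324 -0.1344  0.215 ] [ 0.5599 -0.0936  0.2856] [ 0.5435 -0.1105  0.232 ]
   high 91 [ 0.5425 -0.1225  0.2562] [ 0.5552 -0.1038  0.2856] [ 0.5483 -0.1122  0.2785]
top wood [370 182  30  16 329] [ 0.463  -0.2924  0.2058] [0.5598 0.0159 1.0367] [ 0.5441 -0.2445  0.2321]
   high 109 [ 0.463  -0.2606  0.255 ] [0.5554 0.0159 1.0367] [ 0.545  -0.2391  0.3052]
top wood [164 189   4   5  14] [0.5314 0.1956 0.2173] [0.5399 0.2012 0.233 ] [0.5349 0.1971 0.2283]
top wood [158 193   4   3  10] [0.5272 0.2128 0.2013] [0.5334 0.214  0.2321] [0.5301 0.2133 0.2168]
side a 184 [0.00337814 0.54867757] y [-0.3052 -0.2961 -0.0412 -0.0404] z 0.21433186343418204
side b 526 [0.08515775 0.52331002] y [0.0224 0.0237 0.3028 0.3041] z 0.21447083174382497
side wood [274  98  15  28 231] [ 0.5304 -0.2976  0.2137] [ 0.5598 -0.2287  0.2849] [ 0.5444 -0.2446  0.2338]
   high 73 [ 0.5406 -0.2635  0.255 ] [ 0.5547 -0.2403  0.2849] [ 0.5469 -0.2478  0.2734]
side wood [257 129  15  29 255] [ 0.5306 -0.1709  0.2002] [ 0.5594 -0.092   0.2858] [ 0.5442 -0.1072  0.2331]
   high 82 [ 0.5417 -0.125   0.2558] [ 0.555  -0.1027  0.2858] [ 0.5476 -0.1104  0.2727]
side wood [218 247   3   9  15] [0.5255 0.213  0.2002] [0.5298 0.2238 0.2239] [0.527  0.2179 0.2187]
```

```bash
python3 - <<'E'
import cv2,numpy as np
a=cv2.imread('pics/t1.png');b=cv2.imread('pics/s1.png');print(a.shape,b.shape)
b=cv2.resize(b,(210,350));o=np.zeros((600,800,3),np.uint8);o[:250]=a;o[250:,:210]=b
cv2.imwrite('pics/c1.png',o)
E
```

```text
(250, 800, 3) (575, 345, 3)
```

View pics/c1.png

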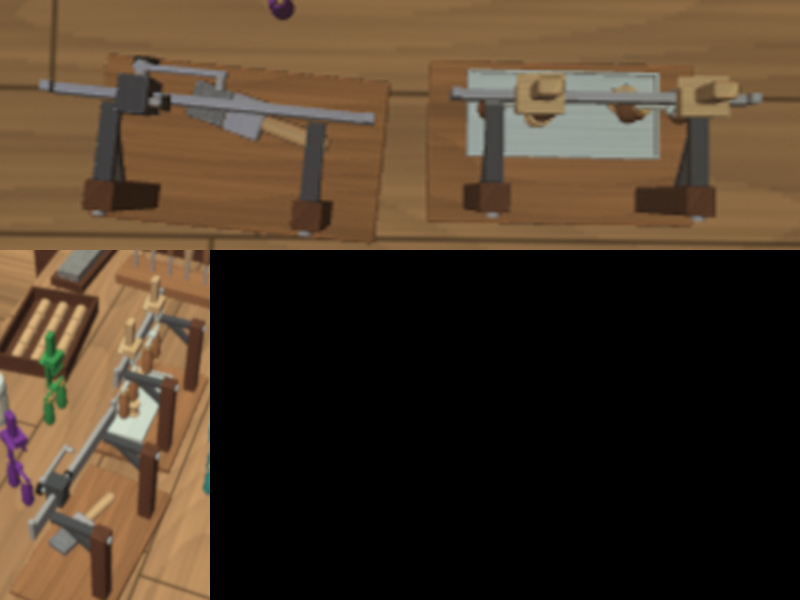

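The crop shows the pin end of the latch at crop (222,80) (image (189,182)) and the buffer face at about crop (168,100). rail_b yaws about 0.086 rad relative to world y, and the pin is at about y_b = -10 mm. I'm moving above the carrier.

Emit:
arm_command --deltas '[{"z": -0.037, "rz": 0.065}, {"z": -0.037, "rz": 0.065}, {"z": -0.037, "rz": 0.065}, {"z": -0.037, "rz": 0.065}]' --jaw 0.2 --newtons 30

```text
schema error: expected keys x, y, z, rx, ry, rz
```

Emit:
arm_command --deltas '[{"x": 0.04, "y": -0.04}, {"x": 0.04, "y": -0.04}, {"x": 0.04, "y": -0.04}, {"x": 0.04, "y": -0.04}, {"x": 0.04, "y": -0.04}, {"x": 0.04, "y": -0.04}, {"x": 0.04, "y": -0.04}, {"x": 0.04, "y": -0.04}, {"x": 0.04, "y": -0.04}, {"x": 0.04, "y": -0.04}]'

```text
schema error: expected keys x, y, z, rx, ry, rz
```

Emit:
arm_command --deltas '[{}, {}]'

```text
schema error: expected keys x, y, z, rx, ry, rz
```

```bash
python3 - <<'E'
from h import *
im,d,c=cap('wrist'); save('w1.png',im); print(c); np.savez('w1.npz',im=im,d=d,f=c['fovy'],cx=c['cx'],cy=c['cy'],E=c['extrinsics'])
s=manip.get_state(); print(s['tool_pos'],s['tcp_rot'],s['wrist_force'],s['time_s'])
E
```

```text
{'fovy': 59.885620067970045, 'cx': 259.04980992952625, 'cy': 186.95538508101683, 'extrinsics': array([[ 0.25498055, -0.92744678, -0.27354596,  0.22020245],
       [-0.96694213, -0.24538245, -0.06935682, -0.51104598],
       [-0.00279862,  0.28218776, -0.95935512,  0.38474978],
       [ 0.        ,  0.        ,  0.        ,  1.        ]])}
[ 0.14015384 -0.53141369  0.21558281] [-3.11383399e+00 -4.03601707e-01  1.16778380e-04] [-0.82859619 -0.07603282 -0.04769209] 0.15
```

View pics/w1.png

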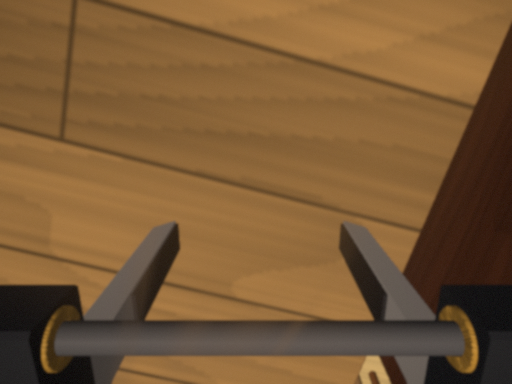

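The moves were refused because every row needs all six keys. The picture shows the fingers at about (170,230) and (350,230), over the empty bench at the start pose. I'm resending with full rows.

Emit:
arm_command --deltas '[{"x": 0, "y": 0, "z": -0.037, "rx": 0, "ry": 0, "rz": 0.065}, {"x": 0, "y": 0, "z": -0.037, "rx": 0, "ry": 0, "rz": 0.065}, {"x": 0, "y": 0, "z": -0.037, "rx": 0, "ry": 0, "rz": 0.065}, {"x": 0, "y": 0, "z": -0.037, "rx": 0, "ry": 0, "rz": 0.065}]' --jaw 0.2 --newtons 30

```text
time_s: 0.65
tool_pos: [0.1402, -0.5316, 0.3653]
tcp_rot: [-3.141, 0.007, 0.0]
wrist_force: [0.1, 0.5, 0.1]
width: 0.0583
gripper_force: 0.0
```

Emit:
arm_command --deltas '[{"x": 0.04, "y": -0.04, "z": 0, "rx": 0, "ry": 0, "rz": 0}, {"x": 0.04, "y": -0.04, "z": 0, "rx": 0, "ry": 0, "rz": 0}, {"x": 0.04, "y": -0.04, "z": 0, "rx": 0, "ry": 0, "rz": 0}, {"x": 0.04, "y": -0.04, "z": 0, "rx": 0, "ry": 0, "rz": 0}, {"x": 0.04, "y": -0.04, "z": 0, "rx": 0, "ry": 0, "rz": 0}, {"x": 0.04, "y": -0.04, "z": 0, "rx": 0, "ry": 0, "rz": 0}, {"x": 0.04, "y": -0.04, "z": 0, "rx": 0, "ry": 0, "rz": 0}, {"x": 0.04, "y": -0.04, "z": 0, "rx": 0, "ry": 0, "rz": 0}, {"x": 0.04, "y": -0.04, "z": 0, "rx": 0, "ry": 0, "rz": 0}, {"x": 0.04, "y": -0.04, "z": 0, "rx": 0, "ry": 0, "rz": 0}]'

```text
time_s: 1.9
tool_pos: [0.5421, -0.1312, 0.3641]
tcp_rot: [3.141, -0.003, -0.001]
wrist_force: [0.1, -0.2, -0.5]
width: 0.0567
gripper_force: 0.0
```

Emit:
arm_command --deltas '[{"x": 0, "y": 0, "z": 0, "rx": 0, "ry": 0, "rz": 0}, {"x": 0, "y": 0, "z": 0, "rx": 0, "ry": 0, "rz": 0}]'

```text
time_s: 2.15
tool_pos: [0.5408, -0.1329, 0.3641]
tcp_rot: [3.141, -0.003, -0.002]
wrist_force: [0.0, -0.6, 0.5]
width: 0.0566
gripper_force: 0.0
```

```bash
python3 - <<'E'
from h import *
im,d,c=cap('wrist'); save('w2.png',im); np.savez('w1.npz',im=im,d=d,f=c['fovy'],cx=c['cx'],cy=c['cy'],E=c['extrinsics'])
P=pts(d,c)
hsv=cv2.cvtColor(im,cv2.COLOR_RGB2HSV)
m=(P[...,2]>.275)&(P[...,2]<.295)&(hsv[...,1]>70)&(abs(P[...,0]-.548)<.03)&(abs(P[...,1]+.11)<.04)
q=P[m]
if len(q): print(len(q),np.percentile(q,[2,50,98],axis=0).round(4))
R=c['extrinsics'];print(R)
s=manip.get_state(); print(s['tool_pos'],s['tcp_rot'],s['wrist_force'],s['time_s'])
E
```

```text
464 [[ 0.5448 -0.126   0.2764]
 [ 0.5525 -0.1167  0.2835]
 [ 0.5578 -0.1072  0.2849]]
[[-2.05113847e-03 -9.58876957e-01 -2.83814681e-01  6.23766640e-01]
 [-9.99997652e-01  1.76831772e-03  1.25269963e-03 -1.33505655e-01]
 [-6.99310277e-04  2.83816584e-01 -9.58878333e-01  5.33247991e-01]
 [ 0.00000000e+00  0.00000000e+00  0.00000000e+00  1.00000000e+00]]
[ 0.54052029 -0.13343237  0.36446173] [ 3.14110693e+00 -5.11370248e-03 -7.57538004e-04] [-0.38067416 -0.27905495  0.94398515] 2.2
```

View pics/w2.png

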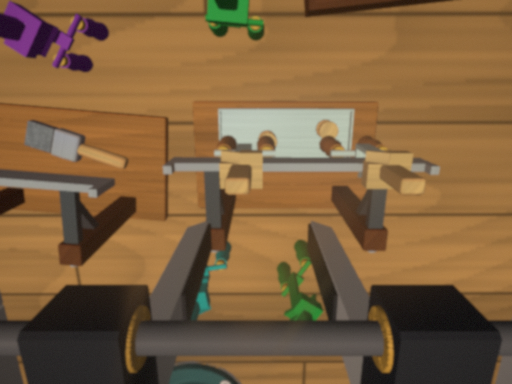

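The wrist view shows the target grip's top at about (240,172) on rail_a, the other grip at (405,180) and the end of rail_b at (105,185). I'll measure the rails in the same wrist frame so everything is consistent.

```bash
cat > rails.py <<'E'
from h import *
def fit(im,P,ylo,yhi,x0):
    hsv=cv2.cvtColor(im,cv2.COLOR_RGB2HSV)
    m=(hsv[...,1]<70)&(P[...,2]>.212)&(P[...,2]<.219)&(P[...,1]>ylo)&(P[...,1]<yhi)&(abs(P[...,0]-x0)<.025)
    q=P[m];k=np.ones(len(q),bool)
    for _ in range(6):
        a=np.polyfit(q[k,1],q[k,0],1);r=q[:,0]-np.polyval(a,q[:,1]);k=abs(r)<.006
    print(k.sum(),a.round(4),np.percentile(r[k],[2,50,98]).round(4),'y',np.sort(q[k,1])[[3,-4]].round(4),'z',np.median(q[k,2]).round(4))
    return a
E
python3 - <<'E'
from rails import *
z=np.load('w1.npz');c=dict(fovy=float(z['f']),cx=float(z['cx']),cy=float(z['cy']),extrinsics=z['E'])
P=pts(z['d'],c);im=z['im']
a=fit(im,P,-.42,-.03,.549);b=fit(im,P,0.,.2,.53)
hsv=cv2.cvtColor(im,cv2.COLOR_RGB2HSV);w=hsv[...,1]>70
for n,lo,hi in(('grip',.279,.29),('saddle',.2285,.2335)):
    m=(P[...,2]>lo)&(P[...,2]<hi)&w&(abs(P[...,0]-.548)<.03)&(abs(P[...,1]+.115)<.03);q=P[m];print(n,len(q),np.percentile(q,[3,50,97],axis=0).round(4).tolist())
m=(P[...,2]>.222)&(P[...,2]<.232)&~w&(abs(P[...,0]-.54)<.03);q=P[m]
for lo,hi in((-.06,-.03),(.0,.05)):
    k=(q[:,1]>lo)&(q[:,1]<hi);print('stop',k.sum(),q[k].mean(0) if k.any() else '')
E
```

```text
1426 [0.0035 0.5516] [-0.0041  0.0001  0.0037] y [-0.2953 -0.0481] z 0.2158
851 [0.0757 0.5276] [-0.0046  0.0003  0.0037] y [0.0223 0.1226] z 0.216
grip 437 [[0.5449, -0.1254, 0.2798], [0.5519, -0.1167, 0.2835], [0.5577, -0.1074, 0.2848]]
saddle 783 [[0.5355, -0.1359, 0.2297], [0.5549, -0.1258, 0.2318], [0.5676, -0.0971, 0.2331]]
stop 93 [ 0.55159329 -0.04737089  0.22746263]
stop 104 [0.52898256 0.02580966 0.22697306]
```

Emit:
arm_command --deltas '[{"x": 0.0055, "y": -0.0085, "z": 0.01, "rx": 0, "ry": 0, "rz": 0}, {"x": 0.0053, "y": -0.0085, "z": 0.02, "rx": 0, "ry": 0, "rz": 0}, {"x": 0, "y": 0, "z": 0.025, "rx": 0, "ry": 0, "rz": 0}, {"x": 0, "y": 0, "z": 0.025, "rx": 0, "ry": 0, "rz": 0}, {"x": 0, "y": 0, "z": 0.015, "rx": 0, "ry": 0, "rz": 0}, {"x": 0, "y": 0, "z": 0.008, "rx": 0, "ry": 0, "rz": 0}, {"x": 0, "y": 0, "z": 0, "rx": 0, "ry": 0, "rz": 0}]'

```text
time_s: 3.08
tool_pos: [0.5518, -0.1159, 0.2614]
tcp_rot: [-3.142, 0.004, 0.0]
wrist_force: [1.1, -0.3, -0.2]
width: 0.0562
gripper_force: 0.0
```

```bash
python3 - <<'E'
from h import *
s=manip.get_state(); print(s['tool_pos'],s['tcp_rot'],s['wrist_force'],s['time_s'])
im,d,c=cap('wrist'); save('w3.png',im)
E
```

```text
[ 0.55179209 -0.11590117  0.26137417] [-3.14155874e+00  4.17951323e-03  2.73988507e-04] [ 1.1242909  -0.25723136 -0.17910268] 3.075
```

View pics/w3.png

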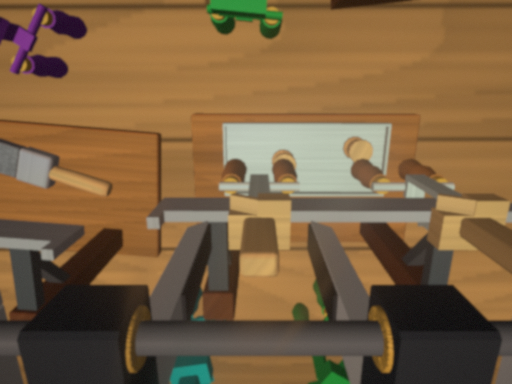

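The wrist view shows the grip block at (258,245), midway between the fingers at (190,250) and (330,250). Closing now.

Emit:
arm_command --deltas '[{"x": 0, "y": 0, "z": 0, "rx": 0, "ry": 0, "rz": 0}, {"x": 0, "y": 0, "z": 0, "rx": 0, "ry": 0, "rz": 0}, {"x": 0, "y": 0, "z": 0, "rx": 0, "ry": 0, "rz": 0}, {"x": 0, "y": 0, "z": 0, "rx": 0, "ry": 0, "rz": 0}, {"x": 0, "y": 0, "z": 0, "rx": 0, "ry": 0, "rz": 0}]' --jaw -1 --newtons 40

```text
time_s: 3.75
tool_pos: [0.552, -0.1158, 0.2616]
tcp_rot: [3.141, -0.004, 0.0]
wrist_force: [0.3, -0.4, 0.8]
width: 0.0196
gripper_force: 40.0
```

Emit:
arm_command --deltas '[{"x": 0, "y": 0, "z": -0.003, "rx": 0, "ry": 0, "rz": 0}, {"x": 0, "y": 0, "z": -0.006, "rx": 0, "ry": 0, "rz": 0}, {"x": 0, "y": 0, "z": -0.006, "rx": 0, "ry": 0, "rz": 0}, {"x": 0, "y": 0, "z": -0.005, "rx": 0, "ry": 0, "rz": 0}, {"x": 0, "y": 0, "z": -0.001, "rx": 0, "ry": 0, "rz": 0}, {"x": 0, "y": 0, "z": 0, "rx": 0, "ry": 0, "rz": 0}]'

```text
time_s: 4.5
tool_pos: [0.5519, -0.1158, 0.2826]
tcp_rot: [3.141, -0.003, 0.0]
wrist_force: [0.2, -0.2, -3.9]
width: 0.0197
gripper_force: 40.0
```

```bash
python3 - <<'E'
from rails import *
s=manip.get_state(); print(s['tool_pos'],s['tcp_rot'],s['wrist_force'],s['time_s'])
im,d,c=cap('wrist'); P=pts(d,c); save('w4.png',im)
fit(im,P,-.42,-.03,.549);fit(im,P,0.,.2,.53)
hsv=cv2.cvtColor(im,cv2.COLOR_RGB2HSV);w=hsv[...,1]>70
m=(P[...,2]>.245)&(P[...,2]<.258)&w&(abs(P[...,0]-.555)<.03)&(abs(P[...,1]+.115)<.03);q=P[m];print('saddle',len(q),np.percentile(q,[3,50,97],axis=0).round(4).tolist())
E
```

```text
[ 0.5519378  -0.11576577  0.28256587] [ 3.14144695e+00 -3.47712441e-03  2.27389966e-04] [ 0.17583751 -0.20254584 -3.89194397] 4.5
2314 [0.0047 0.5519] [-0.0043  0.0001  0.0036] y [-0.298  -0.0459] z 0.2158
842 [0.0564 0.5287] [-0.0049  0.0005  0.0037] y [0.0221 0.0825] z 0.2159
saddle 1315 [[0.5533, -0.1352, 0.2458], [0.5607, -0.1191, 0.2524], [0.5677, -0.0986, 0.2546]]
```

Emit:
arm_command --deltas '[{"x": 0, "y": -0.005, "z": 0, "rx": 0, "ry": 0, "rz": 0}, {"x": 0, "y": -0.01, "z": 0, "rx": 0, "ry": 0, "rz": 0}, {"x": 0, "y": -0.013, "z": 0, "rx": 0, "ry": 0, "rz": 0}, {"x": 0, "y": -0.013, "z": 0, "rx": 0, "ry": 0, "rz": 0}, {"x": 0, "y": -0.013, "z": 0, "rx": 0, "ry": 0, "rz": 0}, {"x": 0, "y": -0.013, "z": 0, "rx": 0, "ry": 0, "rz": 0}, {"x": 0, "y": -0.013, "z": 0, "rx": 0, "ry": 0, "rz": 0}, {"x": 0, "y": -0.012, "z": 0, "rx": 0, "ry": 0, "rz": 0}, {"x": 0, "y": -0.009, "z": 0, "rx": 0, "ry": 0, "rz": 0}, {"x": 0, "y": -0.004, "z": 0, "rx": 0, "ry": 0, "rz": 0}]'

```text
time_s: 5.8
tool_pos: [0.5522, -0.0101, 0.2824]
tcp_rot: [3.141, -0.003, -0.0]
wrist_force: [-0.5, -0.5, -4.5]
width: 0.0198
gripper_force: 40.0
```

```bash
python3 - <<'E'
from rails import *
s=manip.get_state(); print(s['tool_pos'],s['tcp_rot'],s['wrist_force'],s['time_s'])
im,d,c=cap('wrist'); P=pts(d,c); save('w5.png',im); np.savez('w5.npz',P=P,im=im)
fit(im,P,0.02,.28,.54)
hsv=cv2.cvtColor(im,cv2.COLOR_RGB2HSV);w=hsv[...,1]>70
m=(P[...,2]>.222)&(P[...,2]<.232)&~w&(abs(P[...,0]-.54)<.03);q=P[m]
for lo,hi in((-.07,-.03),(.0,.05)):
    k=(q[:,1]>lo)&(q[:,1]<hi);print('stop',k.sum(),q[k].mean(0) if k.any() else '')
m=(P[...,2]>.245)&(P[...,2]<.258)&w&(abs(P[...,0]-.555)<.03)&(abs(P[...,1]+.01)<.03);q=P[m];print('saddle',len(q),np.percentile(q,[3,50,97],axis=0).round(4).tolist())
E
```

```text
[ 0.55217318 -0.01014228  0.28243808] [ 3.14136828e+00 -2.55505788e-03 -4.87509139e-05] [-0.45558853 -0.45657233 -4.4913278 ] 5.8
2432 [0.0819 0.5271] [-0.0046  0.0002  0.0037] y [0.0233 0.1867] z 0.2159
stop 161 [ 0.55158559 -0.04654507  0.2270796 ]
stop 147 [0.52915927 0.02641026 0.22730013]
saddle 1342 [[0.5536, -0.0296, 0.2457], [0.561, -0.013, 0.2524], [0.5679, 0.0069, 0.2559]]
```

View pics/w5.png

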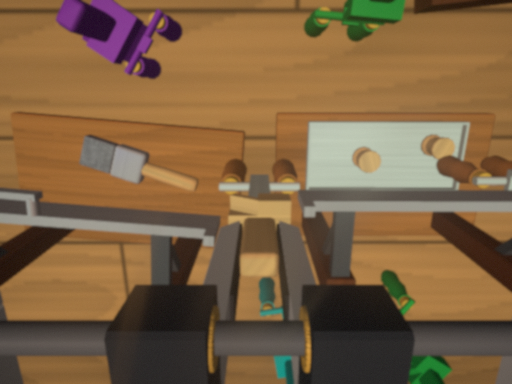

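The carrier hangs in the gap at about (260,215), with the end of rail_b at (210,228) and the end of rail_a at (305,200). Next I shift in x and yaw to line up with rail_b.

Emit:
arm_command --deltas '[{"x": -0.003, "y": 0, "z": 0, "rx": 0, "ry": 0, "rz": 0.012}, {"x": -0.005, "y": 0, "z": 0, "rx": 0, "ry": 0, "rz": 0.018}, {"x": -0.006, "y": 0, "z": 0, "rx": 0, "ry": 0, "rz": 0.018}, {"x": -0.006, "y": 0, "z": 0, "rx": 0, "ry": 0, "rz": 0.018}, {"x": -0.004, "y": 0, "z": 0, "rx": 0, "ry": 0, "rz": 0.012}, {"x": -0.0015, "y": 0, "z": 0, "rx": 0, "ry": 0, "rz": 0.005}, {"x": 0, "y": 0, "z": 0, "rx": 0, "ry": 0, "rz": 0}]'

```text
time_s: 6.72
tool_pos: [0.5267, -0.0098, 0.2825]
tcp_rot: [3.139, -0.134, 0.001]
wrist_force: [0.3, 0.2, -3.2]
width: 0.02
gripper_force: 40.0
```

```bash
python3 - <<'E'
from rails import *
s=manip.get_state(); print(s['tool_pos'],s['tcp_rot'],s['wrist_force'],s['time_s'])
im,d,c=cap('wrist'); P=pts(d,c); save('w6.png',im); np.savez('w6.npz',P=P,im=im)
a=fit(im,P,0.03,.28,.54)
y=s['tool_pos'][1]; print('line x at tcp y',np.polyval(a,y))
hsv=cv2.cvtColor(im,cv2.COLOR_RGB2HSV);w=hsv[...,1]>70
m=(P[...,2]>.222)&(P[...,2]<.232)&~w&(abs(P[...,0]-.54)<.03)&(P[...,1]>0)&(P[...,1]<.05);print('stop',P[m].mean(0))
E
```

```text
[ 0.52668006 -0.00975914  0.28254853] [ 3.13863202e+00 -1.33795549e-01  5.42036248e-04] [ 0.3493902   0.2195518  -3.22475356] 6.725
2276 [0.0845 0.5268] [-0.0042  0.0001  0.0036] y [0.0309 0.1843] z 0.2159
line x at tcp y 0.5259557265009581
stop [0.52915133 0.02629741 0.22717961]
```

Emit:
arm_command --deltas '[{"x": 0, "y": -0.004, "z": 0, "rx": 0, "ry": 0, "rz": 0}, {"x": 0, "y": -0.009, "z": 0, "rx": 0, "ry": 0, "rz": 0}, {"x": 0, "y": -0.012, "z": 0, "rx": 0, "ry": 0, "rz": 0}, {"x": 0, "y": -0.012, "z": 0, "rx": 0, "ry": 0, "rz": 0}, {"x": 0, "y": -0.012, "z": 0, "rx": 0, "ry": 0, "rz": 0}, {"x": 0, "y": -0.012, "z": 0, "rx": 0, "ry": 0, "rz": 0}, {"x": 0, "y": -0.008, "z": 0, "rx": 0, "ry": 0, "rz": 0}, {"x": 0, "y": -0.003, "z": 0, "rx": 0, "ry": 0, "rz": 0}, {"x": 0, "y": 0, "z": 0, "rx": 0, "ry": 0, "rz": 0}]'

```text
time_s: 7.9
tool_pos: [0.5328, 0.062, 0.2824]
tcp_rot: [3.138, -0.134, -0.0]
wrist_force: [-0.9, 0.7, -4.1]
width: 0.0196
gripper_force: 40.0
```

```bash
python3 - <<'E'
from rails import *
s=manip.get_state(); print(s['tool_pos'],s['tcp_rot'],s['wrist_force'],s['wrist_torque'],s['time_s'])
im,d,c=cap('wrist'); P=pts(d,c); save('w7.png',im); np.savez('w7.npz',P=P,im=im)
a=fit(im,P,0.08,.31,.54)
y=s['tool_pos'][1]; print('line x at tcp y',np.polyval(a,y))
hsv=cv2.cvtColor(im,cv2.COLOR_RGB2HSV)
# rail-b frame
e=np.array([.0853,1]);e/=np.linalg.norm(e); o=np.array([.5292,.0263])-.004*e+.14*e
n=np.array([e[1],-e[0]])
D=P[...,:2]-o; yb=D@e; xb=D@n; print('tcp yb,xb',(s['tool_pos'][:2]-o)@e,(s['tool_pos'][:2]-o)@n)
m=(hsv[...,1]<90)&(xb>.006)&(xb<.04)&(P[...,2]>.205)&(P[...,2]<.25)&(yb>-.08)&(yb<.12)
h,ed=np.histogram(yb[m],np.arange(-.08,.12,.004))
for i in np.nonzero(h)[0]:
    k=m&(yb>=ed[i])&(yb<ed[i+1]); print(ed[i].round(3),h[i],xb[k].min().round(4),xb[k].max().round(4),P[k][:,2].min().round(3),P[k][:,2].max().round(3))
E
```

```text
[0.53281645 0.0619806  0.28238553] [ 3.13835519e+00 -1.33606054e-01 -2.23351085e-04] [-0.92924495  0.66496662 -4.13930894] [-0.02910502  0.01595367 -0.04708025] 7.9
1943 [0.0907 0.526 ] [-0.0044  0.0001  0.0036] y [0.0842 0.2562] z 0.216
line x at tcp y 0.5316325562402371
tcp yb,xb -0.10014114073890526 0.0005708230377250387
-0.016 68 0.009 0.025 0.224 0.23
-0.012 150 0.0084 0.0254 0.226 0.231
-0.008 82 0.009 0.0251 0.226 0.231
-0.004 46 0.0204 0.0253 0.226 0.231
0.0 42 0.0205 0.0251 0.225 0.231
0.004 50 0.0204 0.0252 0.223 0.231
0.008 48 0.0203 0.0252 0.223 0.23
0.012 52 0.0201 0.0255 0.223 0.23
0.016 51 0.0203 0.0253 0.224 0.23
0.02 51 0.02 0.0252 0.223 0.23
0.024 53 0.02 0.0256 0.223 0.23
0.028 50 0.0201 0.0253 0.223 0.229
0.032 54 0.0201 0.0254 0.224 0.23
0.036 48 0.0202 0.0254 0.223 0.23
0.04 49 0.0201 0.0254 0.224 0.23
0.044 192 0.0061 0.0253 0.205 0.238
0.048 380 0.0061 0.0334 0.205 0.24
0.052 364 0.0061 0.0334 0.205 0.239
0.056 328 0.0062 0.0332 0.205 0.24
0.06 238 0.0061 0.0334 0.205 0.239
0.064 149 0.006 0.0336 0.209 0.24
0.068 106 0.0061 0.0145 0.219 0.24
0.072 35 0.0061 0.0143 0.213 0.239
```

View pics/w7.png

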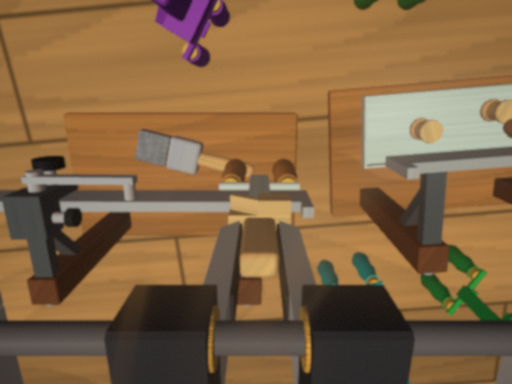

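In rail_b's frame the pin middle is at y_b ≈ -10.5 mm (image (130,190)), the buffer face is near (70,215), and the carrier sits over the rail at y_b ≈ -100 mm. Lowering.

Emit:
arm_command --deltas '[{"x": 0, "y": 0, "z": 0.002, "rx": 0, "ry": 0, "rz": 0}, {"x": 0, "y": 0, "z": 0.003, "rx": 0, "ry": 0, "rz": 0}, {"x": 0, "y": 0, "z": 0.003, "rx": 0, "ry": 0, "rz": 0}, {"x": 0, "y": 0, "z": 0.003, "rx": 0, "ry": 0, "rz": 0}, {"x": 0, "y": 0, "z": 0.002, "rx": 0, "ry": 0, "rz": 0}, {"x": 0, "y": 0, "z": 0.0015, "rx": 0, "ry": 0, "rz": 0}, {"x": 0, "y": 0, "z": 0.0015, "rx": 0, "ry": 0, "rz": 0}, {"x": 0, "y": 0, "z": 0.0015, "rx": 0, "ry": 0, "rz": 0}, {"x": 0, "y": 0, "z": 0.0015, "rx": 0, "ry": 0, "rz": 0}]'

```text
time_s: 9.07
tool_pos: [0.5328, 0.062, 0.2634]
tcp_rot: [3.139, -0.134, 0.0]
wrist_force: [0.6, -0.4, -2.9]
width: 0.0196
gripper_force: 40.0
```

Emit:
arm_command --deltas '[{"x": 0, "y": 0, "z": 0.0012, "rx": 0, "ry": 0, "rz": 0}, {"x": 0, "y": 0, "z": 0.0008, "rx": 0, "ry": 0, "rz": 0}, {"x": 0, "y": 0, "z": 0, "rx": 0, "ry": 0, "rz": 0}, {"x": 0, "y": 0, "z": 0, "rx": 0, "ry": 0, "rz": 0}, {"x": 0, "y": 0, "z": 0, "rx": 0, "ry": 0, "rz": 0}]'

```text
time_s: 9.7
tool_pos: [0.5328, 0.062, 0.2616]
tcp_rot: [3.139, -0.134, 0.0]
wrist_force: [-0.1, -0.3, -2.9]
width: 0.0198
gripper_force: 40.0
```

Emit:
arm_command --deltas '[{"x": 0, "y": 0, "z": 0.0005, "rx": 0, "ry": 0, "rz": 0}, {"x": 0, "y": 0, "z": 0, "rx": 0, "ry": 0, "rz": 0}, {"x": 0, "y": 0, "z": 0, "rx": 0, "ry": 0, "rz": 0}]'

```text
time_s: 10.07
tool_pos: [0.5329, 0.062, 0.2616]
tcp_rot: [3.139, -0.134, 0.001]
wrist_force: [-0.1, 0.4, 0.6]
width: 0.02
gripper_force: 40.0
```

```bash
python3 - <<'E'
from rails import *
F=[]
for i in range(6):
    cap('side'); s=manip.get_state(); F.append(s['wrist_force'])
print(np.mean(F,0),np.std(F,0),s['tool_pos'],s['wrist_torque'])
E
```

```text
[-1.34471696 -0.18791033  1.75016201] [0.45200532 0.31561276 0.86395156] [0.53285237 0.06195914 0.26158588] [-0.00572632  0.39071802 -0.00464393]
```

Emit:
arm_command --deltas '[{"x": 0, "y": -0.003, "z": 0, "rx": 0, "ry": 0, "rz": 0}, {"x": 0, "y": -0.006, "z": 0, "rx": 0, "ry": 0, "rz": 0}, {"x": 0, "y": -0.008, "z": 0, "rx": 0, "ry": 0, "rz": 0}, {"x": 0, "y": -0.008, "z": 0, "rx": 0, "ry": 0, "rz": 0}, {"x": 0, "y": -0.008, "z": 0, "rx": 0, "ry": 0, "rz": 0}, {"x": 0, "y": -0.008, "z": 0, "rx": 0, "ry": 0, "rz": 0}, {"x": 0, "y": -0.008, "z": 0, "rx": 0, "ry": 0, "rz": 0}, {"x": 0, "y": -0.005, "z": 0, "rx": 0, "ry": 0, "rz": 0}, {"x": 0, "y": -0.002, "z": 0, "rx": 0, "ry": 0, "rz": 0}, {"x": 0, "y": 0, "z": 0, "rx": 0, "ry": 0, "rz": 0}]'

```text
time_s: 11.62
tool_pos: [0.5378, 0.1185, 0.2616]
tcp_rot: [-3.139, 0.133, -0.002]
wrist_force: [-0.5, -2.2, 5.1]
width: 0.0196
gripper_force: 40.0
```

```bash
cat > chk.py <<'E'
from rails import *
s=manip.get_state();im,d,c=cap('wrist');P=pts(d,c);s2=manip.get_state()
print(s['tool_pos'].round(4),s['tcp_rot'].round(4),s['wrist_force'].round(2),s2['wrist_force'].round(2),s['wrist_torque'].round(3),s['time_s'])
e=np.array([.0853,1]);e/=np.linalg.norm(e); o=np.array([.5292,.0263])+.136*e;n=np.array([e[1],-e[0]])
hsv=cv2.cvtColor(im,cv2.COLOR_RGB2HSV);D=P[...,:2]-o;yb=D@e;xb=D@n
t=(s['tool_pos'][:2]-o);print('tcp yb,xb',t@e,t@n)
m=(hsv[...,1]<90)&(xb>.009)&(xb<.018)&(P[...,2]>.216)&(P[...,2]<.255)&(yb<.025)&(yb>-.04)
if m.any(): print('pin yb',np.percentile(yb[m],[3,50,97]).round(4),'z',np.percentile(P[m][:,2],[3,50,97]).round(4),m.sum())
w=(hsv[...,1]>80)&(P[...,2]>.225)&(P[...,2]<.24)&(abs(yb-t@e)<.035)&(abs(xb)<.03)
if w.any(): print('saddle yb',np.percentile(yb[w],[2,98]).round(4),'xb max',np.percentile(xb[w],98).round(4),'z',np.median(P[w][:,2]).round(4))
E
python3 chk.py
```

```text
[0.5378 0.1185 0.2616] [-3.1386e+00  1.3270e-01 -1.8000e-03] [-0.48 -2.22  5.13] [-0.36 -2.6   5.44] [-0.52   0.122  0.011] 11.625
tcp yb,xb -0.04343692221055523 0.0007175659781651196
pin yb [-0.0306 -0.0098 -0.0056] z [0.2261 0.2293 0.2311] 167
saddle yb [-0.0634 -0.0251] xb max 0.0167 z 0.2316
```

Emit:
arm_command --deltas '[{"x": 0, "y": -0.002, "z": -0.0002, "rx": 0, "ry": 0, "rz": 0}, {"x": 0, "y": -0.004, "z": 0, "rx": 0, "ry": 0, "rz": 0}, {"x": 0, "y": -0.004, "z": 0, "rx": 0, "ry": 0, "rz": 0}, {"x": 0, "y": -0.004, "z": 0, "rx": 0, "ry": 0, "rz": 0}, {"x": 0, "y": -0.004, "z": 0, "rx": 0, "ry": 0, "rz": 0}, {"x": 0, "y": -0.004, "z": 0, "rx": 0, "ry": 0, "rz": 0}, {"x": 0, "y": -0.004, "z": 0, "rx": 0, "ry": 0, "rz": 0}, {"x": 0, "y": -0.004, "z": 0, "rx": 0, "ry": 0, "rz": 0}, {"x": 0, "y": -0.003, "z": 0, "rx": 0, "ry": 0, "rz": 0}, {"x": 0, "y": 0, "z": 0, "rx": 0, "ry": 0, "rz": 0}]'

```text
time_s: 12.92
tool_pos: [0.5405, 0.1508, 0.2616]
tcp_rot: [3.138, -0.134, 0.001]
wrist_force: [-0.9, -3.6, 6.1]
width: 0.0197
gripper_force: 40.0
```

```bash
python3 chk.py
```

```text
[0.5405 0.1508 0.2616] [ 3.1381e+00 -1.3370e-01  9.0000e-04] [-0.85 -3.57  6.11] [ 0.43 -3.45  6.02] [-0.715  0.092 -0.011] 12.925
tcp yb,xb -0.010991419247364641 0.0006294695905964493
pin yb [-0.0171 -0.0075  0.0031] z [0.2186 0.2378 0.254 ] 209
saddle yb [-0.031   0.0152] xb max 0.0248 z 0.2319
```

Emit:
arm_command --deltas '[{"x": 0, "y": -0.002, "z": -0.0002, "rx": 0, "ry": 0, "rz": 0}, {"x": 0, "y": -0.003, "z": 0, "rx": 0, "ry": 0, "rz": 0}, {"x": 0, "y": -0.003, "z": 0, "rx": 0, "ry": 0, "rz": 0}, {"x": 0, "y": -0.003, "z": 0, "rx": 0, "ry": 0, "rz": 0}, {"x": 0, "y": -0.003, "z": 0, "rx": 0, "ry": 0, "rz": 0}, {"x": 0, "y": -0.003, "z": 0, "rx": 0, "ry": 0, "rz": 0}, {"x": 0, "y": -0.002, "z": 0, "rx": 0, "ry": 0, "rz": 0}, {"x": 0, "y": 0, "z": 0, "rx": 0, "ry": 0, "rz": 0}]'

```text
time_s: 13.98
tool_pos: [0.542, 0.17, 0.2616]
tcp_rot: [-3.139, 0.133, -0.0]
wrist_force: [-0.5, -3.4, 5.6]
width: 0.0194
gripper_force: 40.0
```

Emit:
arm_command --deltas '[{"x": 0, "y": -0.001, "z": 0, "rx": 0, "ry": 0, "rz": 0}, {"x": 0, "y": -0.001, "z": 0, "rx": 0, "ry": 0, "rz": 0}, {"x": 0, "y": 0, "z": 0, "rx": 0, "ry": 0, "rz": 0}]'

```text
time_s: 14.35
tool_pos: [0.5421, 0.1718, 0.2616]
tcp_rot: [3.139, -0.134, 0.0]
wrist_force: [-0.3, -3.4, 5.5]
width: 0.0197
gripper_force: 40.0
```

Emit:
arm_command --deltas '[{"x": 0, "y": -0.001, "z": 0, "rx": 0, "ry": 0, "rz": 0}, {"x": 0, "y": -0.001, "z": 0, "rx": 0, "ry": 0, "rz": 0}, {"x": 0, "y": 0, "z": 0, "rx": 0, "ry": 0, "rz": 0}]'

```text
time_s: 14.72
tool_pos: [0.5423, 0.1738, 0.2616]
tcp_rot: [3.139, -0.134, 0.0]
wrist_force: [-0.8, -4.3, 6.0]
width: 0.0199
gripper_force: 40.0
```

```bash
python3 chk.py
```

```text
[0.5423 0.1738 0.2616] [ 3.1385e+00 -1.3360e-01  2.0000e-04] [-0.85 -4.3   6.  ] [-0.09 -3.66  5.75] [-0.714  0.096  0.025] 14.725
tcp yb,xb 0.01206339092272237 0.0005097982234671849
pin yb [-0.0109 -0.0054  0.0225] z [0.2238 0.2387 0.2528] 257
saddle yb [-0.0061  0.031 ] xb max 0.0163 z 0.2316
```

Emit:
arm_command --deltas '[{"x": 0, "y": -0.001, "z": 0, "rx": 0, "ry": 0, "rz": 0}, {"x": 0, "y": 0, "z": 0, "rx": 0, "ry": 0, "rz": 0}]'

```text
time_s: 15.02
tool_pos: [0.5423, 0.1744, 0.2616]
tcp_rot: [3.138, -0.134, -0.0]
wrist_force: [-0.2, -4.8, 4.8]
width: 0.0196
gripper_force: 40.0
```

Emit:
arm_command --deltas '[{"x": 0, "y": -0.001, "z": 0, "rx": 0, "ry": 0, "rz": 0}, {"x": 0, "y": 0, "z": 0, "rx": 0, "ry": 0, "rz": 0}]'

```text
time_s: 15.28
tool_pos: [0.5424, 0.1746, 0.2616]
tcp_rot: [3.136, -0.135, -0.0]
wrist_force: [-1.0, -6.1, 5.3]
width: 0.02
gripper_force: 40.0
```

```bash
python3 chk.py
```

```text
[0.5424 0.1746 0.2616] [ 3.1361e+00 -1.3520e-01 -3.0000e-04] [-0.99 -6.06  5.26] [-0.48 -6.48  4.87] [-1.181  0.238  0.071] 15.275
tcp yb,xb 0.012891888677822766 0.0005266948109118469
pin yb [-0.011  -0.0056  0.0206] z [0.224  0.2386 0.241 ] 260
saddle yb [-0.0053  0.0318] xb max 0.0162 z 0.2316
```

Emit:
arm_command --deltas '[{"x": 0, "y": -0.001, "z": 0, "rx": 0, "ry": 0, "rz": 0}, {"x": 0, "y": -0.001, "z": 0, "rx": 0, "ry": 0, "rz": 0}, {"x": 0, "y": 0, "z": 0, "rx": 0, "ry": 0, "rz": 0}]'

```text
time_s: 15.7
tool_pos: [0.5425, 0.1764, 0.2616]
tcp_rot: [3.136, -0.135, -0.0]
wrist_force: [-1.0, -6.7, 5.2]
width: 0.0194
gripper_force: 40.0
```

Emit:
arm_command --deltas '[{"x": 0, "y": -0.001, "z": 0, "rx": 0, "ry": 0, "rz": 0}, {"x": 0, "y": 0, "z": 0, "rx": 0, "ry": 0, "rz": 0}]'

```text
time_s: 15.95
tool_pos: [0.5426, 0.1773, 0.2616]
tcp_rot: [3.136, -0.136, -0.0]
wrist_force: [-0.5, -6.5, 5.6]
width: 0.0198
gripper_force: 40.0
```

```bash
python3 chk.py
```

```text
[0.5426 0.1773 0.2616] [ 3.1355e+00 -1.3550e-01 -4.0000e-04] [-0.52 -6.51  5.61] [-0.79 -6.17  5.69] [-1.385  0.17   0.082] 15.95
tcp yb,xb 0.01558737801387322 0.000521102520967799
pin yb [-0.0114 -0.0056  0.022 ] z [0.2235 0.237  0.2394] 254
saddle yb [-0.004   0.0386] xb max 0.0164 z 0.2316
```

Emit:
arm_command --deltas '[{"x": 0, "y": -0.001, "z": 0, "rx": 0, "ry": 0, "rz": 0}, {"x": 0, "y": 0, "z": 0, "rx": 0, "ry": 0, "rz": 0}, {"x": 0, "y": 0, "z": 0, "rx": 0, "ry": 0, "rz": 0}]'

```text
time_s: 16.38
tool_pos: [0.5427, 0.1781, 0.2616]
tcp_rot: [3.135, -0.136, -0.0]
wrist_force: [-0.4, -7.5, 6.5]
width: 0.0196
gripper_force: 40.0
```

```bash
python3 chk.py
```

```text
[0.5427 0.1781 0.2616] [ 3.1352e+00 -1.3590e-01 -5.0000e-04] [-0.38 -7.54  6.45] [-1.48 -7.31  6.62] [-1.433  0.209 -0.015] 16.375
tcp yb,xb 0.01639587931722116 0.0005182169286378627
pin yb [-0.0122 -0.0065  0.0152] z [0.2167 0.2287 0.2324] 243
saddle yb [-0.0037  0.0372] xb max 0.0164 z 0.2316
```

Emit:
arm_command --deltas '[{"x": 0, "y": -0.001, "z": 0, "rx": 0, "ry": 0, "rz": 0}, {"x": 0, "y": 0, "z": 0, "rx": 0, "ry": 0, "rz": 0}, {"x": 0, "y": 0, "z": 0, "rx": 0, "ry": 0, "rz": 0}]'

```text
time_s: 16.8
tool_pos: [0.5427, 0.1789, 0.2616]
tcp_rot: [3.135, -0.136, -0.001]
wrist_force: [0.4, -8.6, 6.1]
width: 0.0195
gripper_force: 40.0
```

```bash
python3 chk.py; python3 - <<'E'
from h import *
im,_,_=cap('wrist');save('w8.png',im)
E
```

```text
[0.5427 0.1789 0.2616] [ 3.1348e+00 -1.3610e-01 -5.0000e-04] [ 0.42 -8.57  6.12] [-0.98 -7.36  5.69] [-1.59   0.219  0.006] 16.8
tcp yb,xb 0.01718963713810949 0.0005309121308133273
pin yb [-0.0121 -0.0068  0.0161] z [0.2173 0.2287 0.2308] 234
saddle yb [-0.003   0.0381] xb max 0.0163 z 0.2316
```

View pics/w8.png

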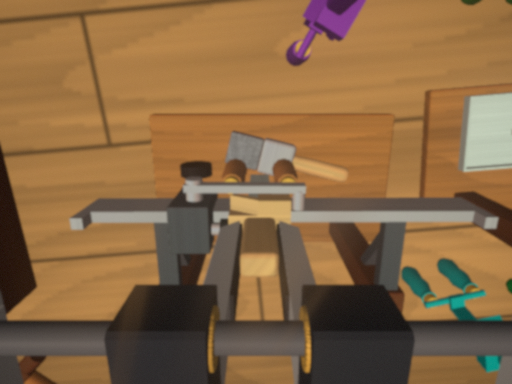

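The pin, at about (297,200), is back at its down height (0.231) behind the saddle, and the saddle is against the buffer at (212,225). I'll ease back a little and release.

Emit:
arm_command --deltas '[{"x": 0, "y": 0.0007, "z": 0, "rx": 0, "ry": 0, "rz": 0}, {"x": 0, "y": 0.0007, "z": -0.0002, "rx": 0, "ry": 0, "rz": 0}, {"x": 0, "y": 0.0006, "z": -0.0002, "rx": 0, "ry": 0, "rz": 0}, {"x": 0, "y": 0, "z": 0, "rx": 0, "ry": 0, "rz": 0}, {"x": 0, "y": 0, "z": 0, "rx": 0, "ry": 0, "rz": 0}]' --newtons 15

```text
time_s: 17.52
tool_pos: [0.5427, 0.1787, 0.2616]
tcp_rot: [3.139, -0.134, -0.0]
wrist_force: [0.5, -4.5, 3.9]
width: 0.0197
gripper_force: 15.0
```

Emit:
arm_command --deltas '[{"x": 0, "y": 0, "z": 0, "rx": 0, "ry": 0, "rz": 0}, {"x": 0, "y": 0, "z": 0, "rx": 0, "ry": 0, "rz": 0}, {"x": 0, "y": 0, "z": 0, "rx": 0, "ry": 0, "rz": 0}, {"x": 0, "y": 0, "z": 0, "rx": 0, "ry": 0, "rz": 0}]' --jaw 0

```text
time_s: 18.02
tool_pos: [0.5426, 0.1789, 0.2613]
tcp_rot: [-3.138, 0.133, 0.001]
wrist_force: [-0.2, -0.7, 0.1]
width: 0.0467
gripper_force: 0.0
```

```bash
python3 chk.py
```

```text
[0.5426 0.1789 0.2613] [-3.1384e+00  1.3310e-01  1.2000e-03] [-0.2  -0.72  0.13] [0.08 0.84 0.03] [-0.006 -0.031  0.008] 18.025
tcp yb,xb 0.01720019929796374 0.0003862554158897953
pin yb [-0.0126 -0.0073  0.0143] z [0.2176 0.2289 0.2534] 245
saddle yb [-0.0047  0.0372] xb max 0.0164 z 0.2317
```

Released cleanly. I'll retreat straight up and check.

Emit:
arm_command --deltas '[{"x": 0, "y": 0, "z": -0.01, "rx": 0, "ry": 0, "rz": 0}, {"x": 0, "y": 0, "z": -0.02, "rx": 0, "ry": 0, "rz": 0}, {"x": 0, "y": 0, "z": -0.03, "rx": 0, "ry": 0, "rz": 0}, {"x": 0, "y": 0, "z": -0.03, "rx": 0, "ry": 0, "rz": 0}, {"x": 0, "y": 0, "z": -0.01, "rx": 0, "ry": 0, "rz": 0}, {"x": 0, "y": 0, "z": 0, "rx": 0, "ry": 0, "rz": 0}, {"x": 0, "y": 0, "z": 0, "rx": 0, "ry": 0, "rz": 0}]'

```text
time_s: 18.95
tool_pos: [0.5425, 0.1785, 0.3602]
tcp_rot: [3.138, -0.134, -0.004]
wrist_force: [-0.3, -0.2, -1.2]
width: 0.0471
gripper_force: 0.0
```

```bash
python3 chk.py; python3 - <<'E'
from h import *
im,_,_=cap('wrist');save('w9.png',im)
E
```

```text
[0.5425 0.1785 0.3602] [ 3.138  -0.1337 -0.004 ] [-0.27 -0.19 -1.19] [0.   0.04 0.53] [ 0.039 -0.042 -0.025] 18.95
tcp yb,xb 0.01676401768811391 0.00032772693641095764
pin yb [-0.0121 -0.0065  0.0226] z [0.2168 0.2281 0.2304] 120
saddle yb [-0.0049  0.048 ] xb max 0.0165 z 0.2317
```

View pics/w9.png

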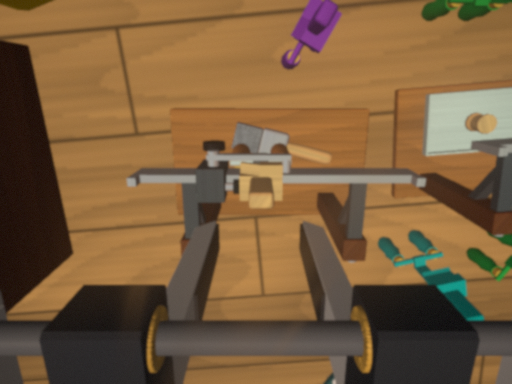

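The carrier hangs at (260,180), held between the dropped pin at (287,165) and the buffer at (230,182), and the gripper is clear of it. Handing in.

```bash
python3 -c "
from bench import manip; print(manip.job_done())"
```

```text
the job is handed in; nothing more can be done
None
```

I handed the job in at about 19 s: the carrier is parked on rail_b between the dropped latch and the spring buffer, the gripper is clear of it, and the hand-in returned no verdict.

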